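# Set three shoe heels on their clog soles

### The job

Lay out the clogs for gluing: pick the three D-shaped shoe heels out of the clutter and set each one, tread up, on the heel end of the sole of its own size (large on large, medium on medium, small on small), squared up with its straight face along the marked line towards the toe and its round back flush with the sole's round end. Leave the wood block, the wax tin, the hammer and the glue jar where they are.

Things in the scene. Friction and masses are not known exactly. Their poses are not given: they have to be found in the camera images.
- heel_large: The large loose heel: dark wood, dark grey rubber tread on top, D-shaped from above: straight front face, parallel flat sides, round back. 60 mm long, 64 wide, 40 high. Origin: centre of its underside; x points out of the straight face (at x = +30 mm), y to its left, z up. Sides flat from x = +2 mm forward; behind, a half circle of 32 mm radius. Stands tread up; grip by the flat sides.
- heel_medium: The medium loose heel: dark wood, dark grey rubber tread on top, D-shaped from above: straight front face, parallel flat sides, round back. 48 mm long, 52 wide, 34 high. Origin: centre of its underside; x points out of the straight face (at x = +24 mm), y to its left, z up. Sides flat from x = +2 mm forward; behind, a half circle of 26 mm radius. Stands tread up; grip by the flat sides.
- heel_small: The small loose heel: dark wood, dark grey rubber tread on top, D-shaped from above: straight front face, parallel flat sides, round back. 36 mm long, 40 wide, 28 high. Origin: centre of its underside; x points out of the straight face (at x = +18 mm), y to its left, z up. Sides flat from x = +2 mm forward; behind, a half circle of 20 mm radius. Stands tread up; grip by the flat sides.
- sole_large: The large clog sole: mid-brown wooden board 240 x 10 mm thick, fixed flat on the bench, underside up; narrow round heel end (68 mm wide) nearer the robot, broad toe away. Origin: on the bench at mid-length; x to the toe, y left, z up. A dark line marks where the heel's straight face goes. Heel in place: its origin at x = -88 mm, y = 0, z = +10 mm here, x axes alike.
- sole_medium: The medium clog sole: mid-brown wooden board 195 x 10 mm thick, fixed flat on the bench, underside up; narrow round heel end (56 mm wide) nearer the robot, broad toe away. Origin: on the bench at mid-length; x to the toe, y left, z up. A dark line marks where the heel's straight face goes. Heel in place: its origin at x = -71.5 mm, y = 0, z = +10 mm here, x axes alike.
- sole_small: The small clog sole: mid-brown wooden board 150 x 10 mm thick, fixed flat on the bench, underside up; narrow round heel end (44 mm wide) nearer the robot, broad toe away. Origin: on the bench at mid-length; x to the toe, y left, z up. A dark line marks where the heel's straight face goes. Heel in place: its origin at x = -55 mm, y = 0, z = +10 mm here, x axes alike.
- wood_block: Bystander, not a heel: plain rectangular dark wooden block 70 x 44 mm, 30 mm high, no rubber on it. Origin: centre of its underside. Loose; leave alone.
- wax_tin: Bystander: round metal wax tin, 60 mm diameter, 23 mm high. Origin: centre of its underside. Loose; leave alone.
- hammer: Bystander: hammer lying on the bench beside the soles, about 260 mm long, along its x axis, handle towards -x. Origin: underside, at the middle of its length. Loose; leave alone.
- glue_jar: Bystander: closed jar of 68 mm diameter, 80 mm high, standing beside the soles. Origin: centre of its underside. Loose; leave alone.
Mind the look-alikes: they are no part of the job. What is shaped like the heel_small but purple or yellow is not meant.

How it is judged:
At the end, for the whole second after the job is handed in: Each heel is at rest on its own size of sole: within 12 mm along and 10 mm across of its place on the heel end, underside on the sole (within 4 mm), straight face to the toe, turned less than 0.22 rad off the sole's axis, tilted less than 0.1 rad. Bystanders moved at most 30 mm (x of heel_large in the frame of sole_large between -0.1 and -0.076 m and y of heel_large in the frame of sole_large between -0.01 and 0.01 m and z of heel_large in the frame of sole_large between 0.006 and 0.014 m and angle between the x axis of heel_large and the x axis of sole_large, either way round below 0.22 rad and x of sole_large in the frame of heel_large above 0 m and angle between each of heel_large, heel_medium, heel_small's own z axis and vertical below 0.1 rad and linear speed of each of heel_large, heel_medium, heel_small below 0.02 m/s and angular speed of each of heel_large, heel_medium, heel_small below 0.2 rad/s and x of heel_medium in the frame of sole_medium between -0.0835 and -0.0595 m and y of heel_medium in the frame of sole_medium between -0.01 and 0.01 m and z of heel_medium in the frame of sole_medium between 0.006 and 0.014 m and angle between the x axis of heel_medium and the x axis of sole_medium, either way round below 0.22 rad and x of sole_medium in the frame of heel_medium above 0 m and x of heel_small in the frame of sole_small between -0.067 and -0.043 m and y of heel_small in the frame of sole_small between -0.01 and 0.01 m and z of heel_small in the frame of sole_small between 0.006 and 0.014 m and angle between the x axis of heel_small and the x axis of sole_small, either way round below 0.22 rad and x of sole_small in the frame of heel_small above 0 m); the robot touches nothing.
It fails at once if the wood block is shifted by more than 30 mm or tipped (distance of wood_block from where it was at the start of the episode above 0.03 m or angle between wood_block's own z axis and vertical above 0.5 rad).
It fails at once if the wax tin is shifted by more than 30 mm or tipped (distance of wax_tin from where it was at the start of the episode above 0.03 m or angle between wax_tin's own z axis and vertical above 0.5 rad).
It fails at once if the hammer is shifted by more than 30 mm (distance of hammer from where it was at the start of the episode above 0.03 m).
It fails at once if the glue jar is shifted by more than 30 mm or tipped (distance of glue_jar from where it was at the start of the episode above 0.03 m or angle between glue_jar's own z axis and vertical above 0.5 rad).
It also fails if it takes over 80 s, if anything falls off the work surface, if the arm or the gripper's body presses on something with over 40 N, if the wrist force passes 120 N, or if a joint passes its speed limit or range.

### The arm

A 6-joint arm with a two-finger parallel gripper is mounted at the origin on the work surface. World frame = base frame: x ahead of the robot, y to its left, z up, the work surface at z = 0. Lengths are in m, angles in rad, forces in N, time in s.
With the tool pointing down it reaches from about 0.35 to 1 m from the base axis. Payload 7.1 kg.
Tool frame: the origin (TCP) lies between the finger pads; the fingertips stand 22 mm ahead of it and the grasp point (between the pads) lies 3 mm ahead of it; x points along the fingers, y is the direction in which the jaws open and shut, and the axes are right-handed (so a half turn about x gives the same grasp; the last joint's range is limited). The gripper opens to 85 mm and grips with 20 to 120 N. Pads are 22 mm wide; open, the fingers measure 114 mm over their backs; the gripper's body (76 mm by 85 mm) begins 54 mm behind the grasp point. The pads swing forward as they close: fully open they stand 13 mm farther back than shut.
Start: joints at [-1.313, 0.423, 1.63, -0, 1.089, -0.019], TCP at [0.171, -0.601, 0.253] pointing down, gripper open.
Joint ranges: [-3, 3], [-0.9, 2.11], [0.09, 2.58], [-1.31, 4.45], [0.11, 2.69], [-2.54, 2.54]. Speed limits (rad/s): [2.39, 2.39, 3.01, 3.14, 3.14, 3.14].

### API

Orientations are given as a rotation vector (axis times angle).
In Python, from rig import manip gives the robot as it stands. The module is installed in compiled form; this text tells all that it offers. Calls block until the motion is done:
- manip.move_to(position, orientation): joint-space move of the TCP to a pose.
- manip.servo_line(position, orientation=None, rate=0.15): straight line of the TCP; orientation=None keeps the orientation; rate is the mean speed in m/s.
- manip.set_joints(angles): joint-space move.
- manip.command_gripper(opening, f_grip=None): finger opening in m; f_grip is the grip in N (None keeps the last); returns when the fingers have stopped.
- manip.hold(seconds).
- manip.solve_ik(position, orientation): joint angles nearest the present ones, or None.
- manip.camera(name): name is "scene" or "top" or "wrist"; returns a dict with "image" (480x640x3 uint8, red, green, blue), "fx", "fy", "cx", "cy" (pixels), "k1" (the pictures are not rectified: a ray, as slopes to the right and down, at radius r is drawn at 1 + k1 r^2 times it, then the intrinsics apply), "cam_to_world" (4x4, takes a point from camera to world coordinates); the wrist camera has in their place "mount" (4x4, takes a point from camera to tool coordinates, whose origin is the TCP and whose axes are the tool frame's). Camera axes: x right, y down, z forward; pixel columns grow to the right and rows downward; lengths in m; the calibration is good to about 2 mm. A picture is of the moment at which its call begins: read the wrist's pose just before it. There is no depth.
A pose or a line that the arm cannot do raises manip.IKError and nothing moves.
- manip.sign_off(): hands the job in, once; it reports no verdict.
Readings, each from a call of its own:
- manip.get_time(): time.
- manip.get_joint_positions(): joint angles.
- manip.get_joint_vel(): joint speeds.
- manip.get_tau(): joint torques, N m.
- manip.get_position(): TCP position.
- manip.get_ee_rot(): TCP orientation.
- manip.get_contact_force(): force on the tool from outside, world axes, zero at the start.
- manip.get_torque(): the same for the moment, N m.
- manip.get_width(): finger opening in m.
Only numpy, scipy, OpenCV 4.12 (cv2) and the standard library are available. Lean on these libraries where they do the work, as an engineer would, in place of code of your own. Each camera call takes 0.05 s, during which the arm holds its last target. There are 200 camera calls.

## Working session

There is one attempt and no reset: what is moved stays moved. The work goes in short steps, each a Python script; the robot and the scene stay as the last script left them, time stands still between calls to the robot, and variables do not carry over. Pictures are saved under pics/ and viewed, about 12 in all and at most 16, crops included, and the job is handed in when it is done.

```bash
mkdir -p pics; cat > h.py <<'E'
import numpy as np, cv2, pickle
from scipy.spatial.transform import Rotation as R
from rig import manip
def snap(name,fn):
    p=np.array(manip.get_position()); r=R.from_rotvec(manip.get_ee_rot()).as_matrix()
    c=manip.camera(name)
    if 'mount' in c:
        T=np.eye(4);T[:3,:3]=r;T[:3,3]=p; c['cam_to_world']=T@np.array(c['mount'])
    pickle.dump(c,open(f'pics/{fn}.pkl','wb')); cv2.imwrite(f'pics/{fn}.png',c['image'][:,:,::-1]); return c
def load(fn): return pickle.load(open(f'pics/{fn}.pkl','rb'))
def pix(c,uv,z):
    uv=np.atleast_2d(np.array(uv,float)); d=np.c_[(uv[:,0]-c['cx'])/c['fx'],(uv[:,1]-c['cy'])/c['fy']]
    s=d.copy()
    for _ in range(20): s=d/(1+c['k1']*(s**2).sum(1,keepdims=True))
    T=np.array(c['cam_to_world']); w=np.c_[s,np.ones(len(s))]@T[:3,:3].T; o=T[:3,3]
    return o+w*((z-o[2])/w[:,2])[:,None]
def proj(c,P):
    T=np.linalg.inv(np.array(c['cam_to_world'])); P=np.atleast_2d(P)@T[:3,:3].T+T[:3,3]
    s=P[:,:2]/P[:,2:]; s=s*(1+c['k1']*(s**2).sum(1,keepdims=True))
    return s*[c['fx'],c['fy']]+[c['cx'],c['cy']]
def ori(yaw): # tool x down, tool y (jaw) at world angle yaw
    y=np.array([np.cos(yaw),np.sin(yaw),0]);x=np.array([0,0,-1.]);z=np.cross(x,y)
    return R.from_matrix(np.c_[x,y,z]).as_rotvec()
E
python3 - <<'E'
from h import *
for n in('scene','top'):
    c=snap(n,n+'0'); print(n,c['fx'],c['k1'],np.round(c['cam_to_world'],3).tolist())
print(R.from_rotvec(manip.get_ee_rot()).as_matrix().round(2), manip.get_time())
E
```

```text
scene 452.9222277656194 -0.09038767608282021 [[0.81, 0.333, -0.483, 1.108], [0.586, -0.493, 0.643, -0.728], [-0.024, -0.804, -0.594, 0.696], [0.0, 0.0, 0.0, 1.0]]
top 520.3524479399816 -0.0928557744717708 [[-0.009, -0.997, 0.079, 0.454], [-1.0, 0.008, -0.01, 0.016], [0.009, -0.079, -0.997, 1.26], [0.0, 0.0, 0.0, 1.0]]
[[-0.    0.27 -0.96]
 [ 0.   -0.96 -0.27]
 [-1.   -0.   -0.  ]] 0.1
```

View pics/top0.png

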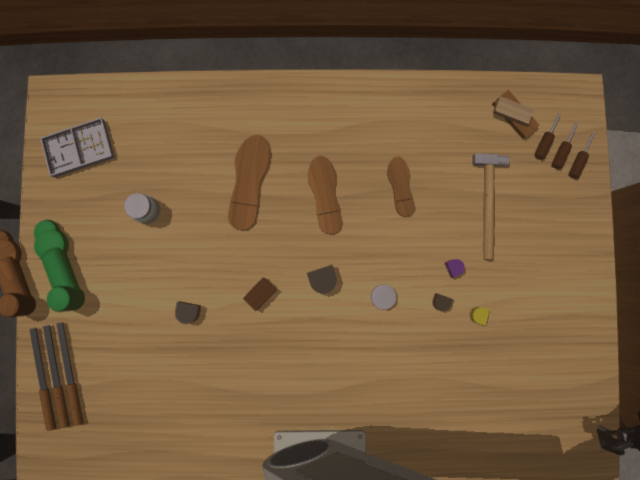

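View pics/scene0.png

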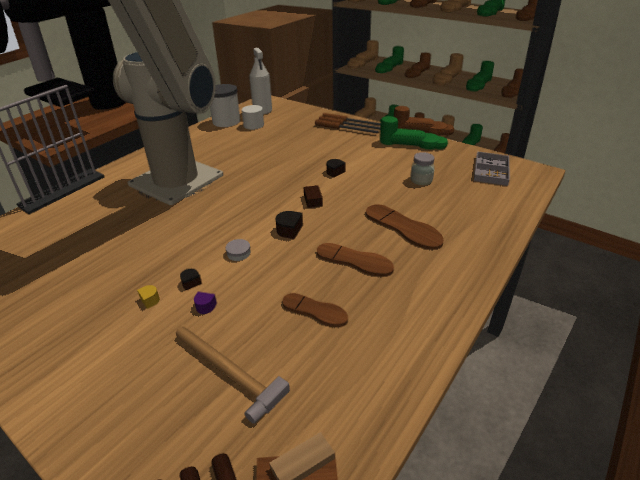

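Candidates (top image): dark D-shapes at (323,279), (188,313) and (443,302). Look-alikes are the purple one (456,268), the yellow one (481,316) and the rectangular block (260,294). I'll choose the three dark D's with grey treads, and check them in one crop.

```bash
python3 - <<'E'
from h import *
im=load('top0')['image'][:,:,::-1]
def t(u,v,w,h,s): 
    return cv2.resize(cv2.convertScaleAbs(im[v:v+h,u:u+w],alpha=1.8),None,fx=s,fy=s,interpolation=cv2.INTER_CUBIC)
cv2.imwrite('pics/heels.png',np.hstack([t(303,259,40,40,6.5),t(168,293,40,40,6.5),t(423,282,40,40,6.5)]))
cv2.imwrite('pics/soles.png',t(220,125,200,120,4))
E
```

```text
(no output)
```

View pics/heels.png

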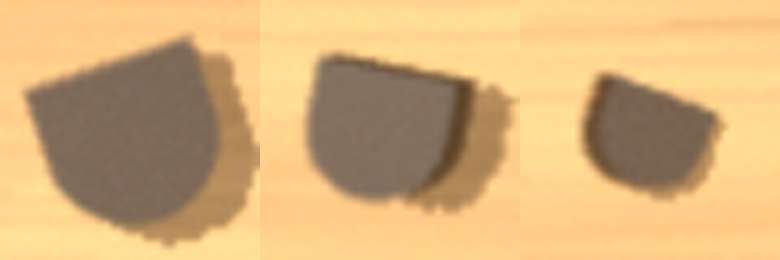

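View pics/soles.png

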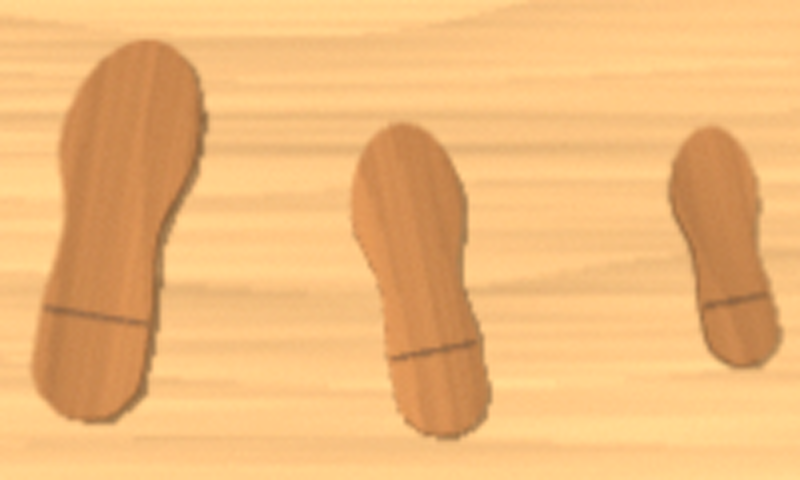

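The treads are all up and the three dark D's are confirmed. The left tile is large, the middle medium and the right small. The lines on the soles are clear. Next I'll turn these into poses and check them by re-projecting the outlines.

```bash
cat > fit.py <<'E'
from h import *
c=load('top0')
S=dict(large=(60,64,40,240,68,-58),medium=(48,52,34,195,56,-47.5),small=(36,40,28,150,44,-37))
hc=dict(large=((303,259),(24,93),(190,38)),medium=((168,293),(62,65),(197,88)),small=((423,282),(89,75),(198,115)))
sl=dict(large=((45,307),(150,323),(92,423)),medium=((390,358),(478,342),(447,438)),small=((703,306),(769,294),(743,368)))
def outline(L,W,x0,yaw,org,z):
    r=W/2; a=np.linspace(np.pi/2,3*np.pi/2,30)
    P=np.c_[-L/2+r+r*np.cos(a),r*np.sin(a)]; P=np.r_[P,[[L/2,-r],[L/2,r]]]/1000
    Q=R.from_euler('z',yaw).as_matrix()[:2,:2]
    return np.c_[P@Q.T+org[:2],np.full(len(P),z)]
H={};G={}
for k,(L,W,h,SL,SW,xl) in S.items():
    o,a,b=hc[k]; p=pix(c,[(np.array(q)+.5)/6.5-.5+o for q in(a,b)],h/1e3)
    d=p[1]-p[0]; yaw=np.arctan2(d[1],d[0])+np.pi/2; ax=np.array([np.cos(yaw),np.sin(yaw),0])
    H[k]=(p.mean(0)-ax*L/2e3,yaw); print(k,'heel',H[k][0].round(4),round(yaw,3),'w',np.linalg.norm(d).round(4))
    p=pix(c,[(np.array(q)+.5)/4-.5+(220,125) for q in sl[k]],.010)
    d=p[1]-p[0]; yaw=np.arctan2(d[1],d[0])+np.pi/2; ax=np.array([np.cos(yaw),np.sin(yaw),0]); m=p[:2].mean(0)
    G[k]=(m-ax*L/2e3,yaw); print(k,'goal',G[k][0].round(4),round(yaw,3),'back',((m-p[2])@ax).round(4))
if __name__=='__main__':
    im=cv2.convertScaleAbs(c['image'][:,:,::-1],alpha=1.8); t=[]
    for k,(L,W,h,SL,SW,xl) in S.items():
      for (o,y),l,w,z in((H[k],L,W,h/1e3),(G[k],L,W,.01)):
        P=proj(c,outline(l,w,0,y,o,z)); u,v=np.round(P.mean(0)).astype(int)-20
        I=cv2.resize(im[v:v+40,u:u+40],None,fx=6.5,fy=6.5,interpolation=cv2.INTER_CUBIC)
        cv2.polylines(I,[np.int32((P-(u,v)+.5)*6.5)],True,(0,255,0),1); t.append(I)
    cv2.imwrite('pics/ov.png',np.vstack([np.hstack(t[0::2]),np.hstack(t[1::2])]))
E
python3 fit.py
```

```text
large heel [ 0.4643 -0.0102  0.04  ] 0.311 w 0.0631
large goal [0.6239 0.1842 0.01  ] -0.161 back 0.0655
medium heel [0.3875 0.3134 0.034 ] -0.17 w 0.0501
medium goal [ 0.6069 -0.0289  0.01  ] 0.174 back 0.0541
small heel [ 0.408  -0.2931  0.028 ] -0.361 w 0.0429
small goal [ 0.6424 -0.2124  0.01  ] 0.176 back 0.0417
```

View pics/ov.png

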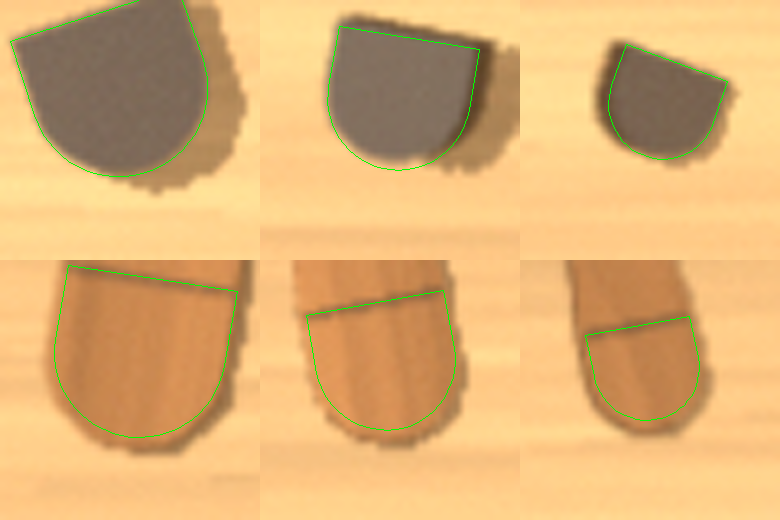

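The outlines fit both heels and soles, with the medium heel about 1 px too far back. The marked places also match. I'll move above the large heel, check with the wrist camera, and check IK for all three picks and places.

```bash
cat > ops.py <<'E'
import io,contextlib
with contextlib.redirect_stdout(io.StringIO()):
    from fit import *
H['medium'][0][0]+=.002
GX=dict(large=.015,medium=.012,small=.009); GZ=.024  # TCP height above heel base (grasp point 27 - 3... TCP above)
OP=dict(large=.085,medium=.075,small=.060); TZ=.030
SG=dict(large=-1,medium=-1,small=-1)
def tcp(o,yaw,k,z): return np.array([o[0]+GX[k]*np.cos(yaw),o[1]+GX[k]*np.sin(yaw),z])
E
python3 - <<'E'
from ops import *
for k in H:
  for s in(1,-1):
    for (o,y) in(H[k],G[k]):
      q=[manip.solve_ik(tcp(o,y,k,z),ori(y+s*np.pi/2)) for z in(.03,.17)]
      print(k,s,[None if a is None else np.round(a,2).tolist() for a in q])
k='large'; o,y=H[k]
manip.move_to(tcp(o,y,k,.2),ori(y-np.pi/2)); c=snap('wrist','w_large')
im=c['image'][:,:,::-1].copy(); cv2.polylines(im,[np.int32(proj(c,outline(60,64,0,y,o,.04)))],True,(0,255,0),1); cv2.imwrite('pics/w_large_o.png',im)
print(manip.get_time(),manip.get_contact_force())
E
```

```text
large 1 [[-0.04, 0.61, 2.05, -0.0, 0.48, -1.92], [-0.04, 0.34, 2.01, -0.0, 0.8, -1.92]]
large 1 [[0.26, 0.77, 1.63, -0.0, 0.75, -1.15], [0.26, 0.57, 1.59, -0.0, 0.98, -1.15]]
large -1 [[-0.04, 0.61, 2.05, -0.0, 0.48, 1.22], [-0.04, 0.34, 2.01, -0.0, 0.8, 1.22]]
large -1 [[0.26, 0.77, 1.63, 0.0, 0.75, 1.99], [0.26, 0.57, 1.59, 0.0, 0.98, 1.99]]
medium 1 [[0.64, 0.63, 1.99, -0.0, 0.53, -0.76], [0.64, 0.37, 1.95, -0.0, 0.82, -0.76]]
medium 1 [[-0.06, 0.72, 1.73, -0.0, 0.68, -1.81], [-0.06, 0.52, 1.7, -0.0, 0.93, -1.81]]
medium -1 [[0.64, 0.63, 1.99, -0.0, 0.53, 2.38], [0.64, 0.37, 1.95, -0.0, 0.82, 2.38]]
medium -1 [[-0.06, 0.72, 1.73, 0.0, 0.68, 1.33], [-0.06, 0.52, 1.7, 0.0, 0.93, 1.33]]
small 1 [[-0.64, 0.63, 1.98, -0.0, 0.53, -1.85], [-0.64, 0.38, 1.94, -0.0, 0.82, -1.85]]
small 1 [[-0.33, 0.79, 1.58, -0.0, 0.78, -2.08], [-0.33, 0.6, 1.54, -0.0, 1.0, -2.08]]
small -1 [[-0.64, 0.63, 1.98, -0.0, 0.53, 1.29], [-0.64, 0.38, 1.94, 0.0, 0.82, 1.29]]
small -1 [[-0.33, 0.79, 1.58, 0.0, 0.78, 1.06], [-0.33, 0.6, 1.54, 0.0, 1.0, 1.06]]
2.5417 [-0.06794864  0.1300237   0.38169651]
```

View pics/w_large_o.png

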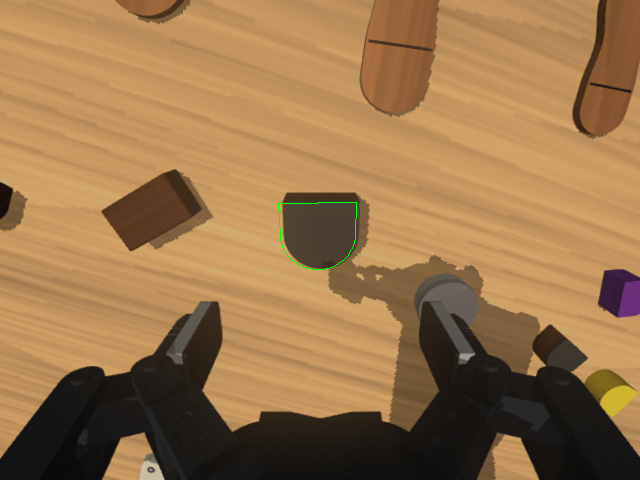

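Wrist view: the predicted outline sits on the large heel's tread (centre about 320,235) within 1–2 mm. I'll pick and place it now.

```bash
cat >> ops.py <<'E'
GZ=dict(large=.025,medium=.028,small=.028)
W=dict(large=.064,medium=.052,small=.040)
def pick(k):
    o,y=H[k]; r=ori(y-np.pi/2); manip.command_gripper(OP[k])
    manip.move_to(tcp(o,y,k,.13),r); manip.servo_line(tcp(o,y,k,GZ[k]),r,rate=.12)
    manip.command_gripper(W[k]-.01,f_grip=50); print('grip',manip.get_width(),np.round(manip.get_contact_force(),1))
    manip.servo_line(tcp(o,y,k,.15),r,rate=.15)
    print('lift',manip.get_width(),np.round(manip.get_contact_force(),1),manip.get_time())
def over(k,z=.13):
    o,y=G[k]; manip.move_to(tcp(o,y,k,z),ori(y-np.pi/2))
def place(k):
    o,y=G[k]; r=ori(y-np.pi/2)
    manip.servo_line(tcp(o,y,k,.012+GZ[k]),r,rate=.1)
    manip.servo_line(tcp(o,y,k,.0105+GZ[k]),r,rate=.02)
    print('down',np.round(manip.get_contact_force(),1))
    manip.command_gripper(W[k]+.018); manip.servo_line(tcp(o,y,k,.17),r,rate=.15); print('t',manip.get_time())
E
python3 - <<'E'
from ops import *
pick('large'); over('large'); c=snap('wrist','hold_large'); print(manip.get_width())
E
```

```text
grip 0.06355423446408444 [-0.8 -0.4  6. ]
lift 0.06340504991831801 [-0.1  0.2 -0.9] 5.4833
0.06332306298846445
```

View pics/hold_large.png

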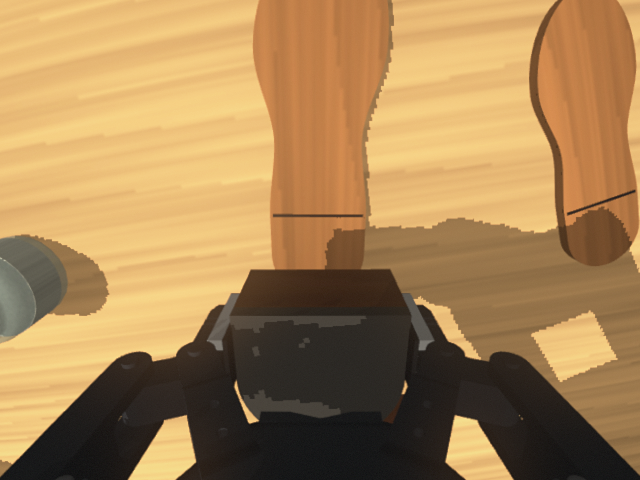

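The large heel is held squarely. The sole line, (273,215) to (362,215), is parallel to its front face. I'll check the line position numerically, place this heel, and continue with the medium one up to hovering over its sole.

```bash
python3 - <<'E'
from ops import *
c=load('hold_large'); p=pix(c,[(273,215),(362,215)],.01); y=G['large'][1]
print('line diff mm',(p.mean(0)-(G['large'][0]+.03*np.array([np.cos(y),np.sin(y),0])))*1e3)
place('large'); snap('wrist','after_large')
pick('medium'); over('medium'); snap('wrist','hold_medium')
a=load('after_large')['image'];b=load('hold_medium')['image']
cv2.imwrite('pics/m1.png',cv2.resize(np.hstack([a,b])[:,:,::-1],(800,300),interpolation=cv2.INTER_AREA))
E
```

```text
line diff mm [ 0.29915304 -0.47902503  0.        ]
down [ 0.6 -0.1  2.2]
t 9.2167
grip 0.05129234409774972 [-0.1 -0.7  5. ]
lift 0.05128169677020773 [-0.5 -0.5 -1.3] 12.8667
```

View pics/m1.png

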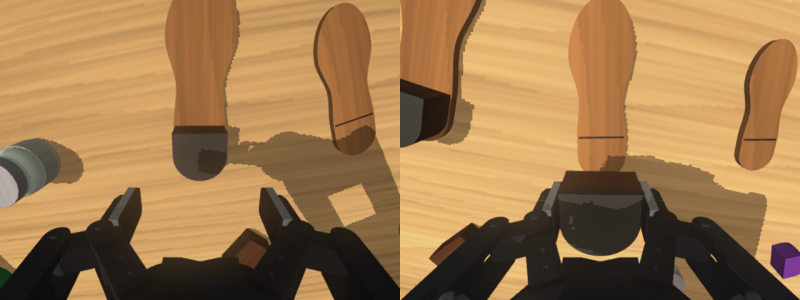

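The large heel is in place and flush: tread at about (200,160) in the left panel, front on the line. The medium heel is held squarely over its sole. I'll go on with medium and then small.

```bash
python3 - <<'E'
from ops import *
place('medium'); snap('wrist','after_medium')
pick('small'); over('small'); snap('wrist','hold_small')
a=load('after_medium')['image'];b=load('hold_small')['image']
cv2.imwrite('pics/m2.png',cv2.resize(np.hstack([a,b])[:,:,::-1],(800,300),interpolation=cv2.INTER_AREA))
E
```

```text
down [0.6 0.3 1.4]
t 17.0583
grip 0.03862527854236996 [-1.1  0.9  6.4]
lift 0.03886751817656265 [ 1.1  0.2 -0.8] 20.9417
```

View pics/m2.png

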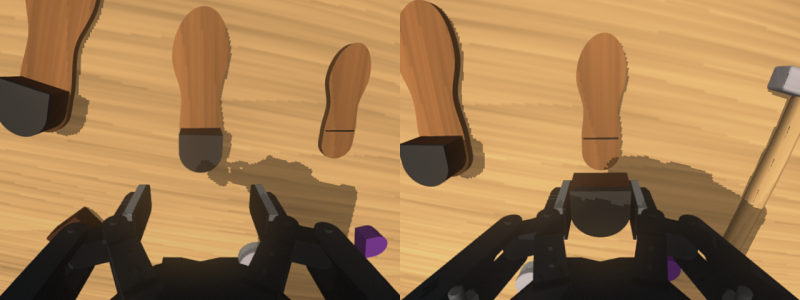

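The medium heel is on its line and flush: tread at about (200,152) in the left panel. The small heel is held squarely. I'll place it, move the arm clear and take a final top check.

```bash
python3 - <<'E'
from ops import *
place('small')
manip.set_joints([-1.313,0.423,1.63,0,1.089,-.019]); manip.hold(.3)
c=snap('top','top1'); im=cv2.convertScaleAbs(c['image'][:,:,::-1],alpha=1.8); t=[]
for k,(L,W_,h,*_) in S.items():
    o,y=G[k]; P=proj(c,outline(L,W_,0,y,o,.01+h/1e3)); u,v=np.round(P.mean(0)).astype(int)-20
    I=cv2.resize(im[v:v+40,u:u+40],None,fx=6.5,fy=6.5,interpolation=cv2.INTER_CUBIC)
    cv2.polylines(I,[np.int32((P-(u,v)+.5)*6.5)],True,(0,255,0),1); t.append(I)
full=cv2.resize(im[120:350,110:530],(780,427))
cv2.imwrite('pics/fin.png',np.vstack([np.hstack(t)[:170*1+90],full[:340]]))
d=cv2.absdiff(c['image'],load('top0')['image']).max(2)
for n,(u,v) in dict(block=(260,294),tin=(384,297),hammer=(490,200),jar=(142,208)).items(): print(n,d[v-15:v+15,u-15:u+15].max())
print(manip.get_time())
E
```

```text
down [-0.3 -0.5  3.8]
t 24.625
block 7
tin 3
hammer 3
jar 4
27.2083
```

View pics/fin.png

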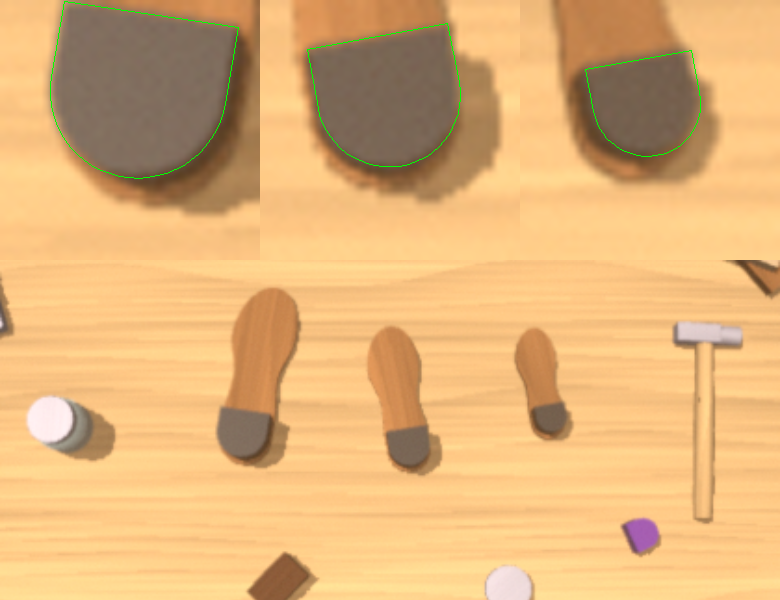

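The treads match the target outlines within about 1 px (2 mm), and the bystanders have not moved.

```bash
python3 -c "
from rig import manip
print(manip.sign_off())"
```

```text
the job is handed in; nothing more can be done
None
```

I set each of the three dark D-shaped heels, tread up, on the sole of its own size, with the straight face on the marked line. I then moved the arm clear and handed the job in at about 27 s.

In the final top view all three treads match their target outlines within about 1 px (2 mm). Image differences around the block, tin, hammer and jar were no more than noise (7 levels at most), so none of them moved. Contact forces read while gripping, lifting and setting down stayed under 7 N, and no check failed or disagreed. The sign-off gives no verdict.

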